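Flip the length stop down and seat the bar against it

TASK

Flip the red-tabbed stop flag fully down across the path on the fixture, then bring the aluminium bar flush against the fence and slide it along the fence against the stop's rubber tip, pressing the tip in firmly for a moment with about 10 newtons and never more than 15. Let go gently and leave the bar lying flat, flush with the fence and still touching the tip, with the flag down. Do not disturb the oil bottle, brass offcut or steel block.

Things in the scene. Friction and masses are not known exactly. Their poses are not given: they have to be found in the camera images.
- fixture: Fixed fixture: smooth (friction about 0.35) grey bed, top 12 mm above the bench, 440 mm long (its y), reaching 75 mm from the origin to its -x side (robot side). On its +x side a low aluminium fence: upright face at fixture x = +30 mm, 20 mm thick, full length, top 27 mm above the bench. Origin: on the bench, under mid-length. Stock slides along the fence towards fixture +y, where the stop is.
- bracket: Blue stop bracket (44 mm long along y, 26 mm across x, 26 mm tall) fixed on top of the fence, at a different place along it each time, axes parallel to the fixture's. Origin: on the fence top, in the middle of the bracket. It carries the flag, with screw and rubber tip.
- flag (a joint): Flag hinge, rad: 0 = fully down on its end stop, level from the hinge towards fixture -x, across the path; 1.57 = straight up; 1.8 = other end stop, leaning back over the fence (fixture +x). Stiff friction hinge (0.15 N m): it stays where left. Axis along fixture y.
- flag_hinge (a point): Point on the hinge axis, 18 mm above the fence top, in the flag's mid-plane; its frame turns with the flag and equals the fixture's axes when down (flag along its -x). The flag is a dark steel arm, 14 mm wide, 8 mm thick (4 mm each side of the hinge plane), ending 98 mm from the hinge in a red tab 28 mm long, 26 mm wide.
- flag_screw (a point): Axis point, in the flag's mid-plane, of the stop screw in the blade, which reaches 28 mm below the hinge plane, 14 mm wide, 22 to 56 mm from the hinge. The screw's black rubber tip (14 mm dia) points to fixture -y, its end 17 to 37 mm from this point: set differently each time, not measured, find it by touch. The tip is sprung: 1 mm per 6 N, 6 mm at most, strongly damped (70 N s/m).
- flag_tab (a point): Middle of the red tab's upper face (the back face, on the fixture's +x side, when the flag is up), 84 mm from the hinge.
- bar: Loose aluminium bar, 30 mm wide (its x), 140 mm long (its y), 36 mm tall, about 0.4 kg, lying on the bed, at the start 10 to 30 mm clear of the fence and slightly turned. Origin: centre of its underside. Flush at the fence its origin is at fixture x = +15 mm.
- bar_end (a point): Centre of the bar's end face that will meet the stop (bar +y end, 18 mm above the bed).
- oil: Bystander: white plastic oil bottle with red cap, 48 mm diameter, 110 mm tall, upright. Origin: centre of its base.
- offcut: Bystander: upright brass round offcut, 40 mm diameter, 50 mm tall. Origin: centre of its base.
- gauge: Bystander: steel block 50 x 50 x 30 mm. Origin: centre of its underside.

How it is judged:
By the outcome, as a careful person would: the job done as asked, in the order asked, and still so for the second after the job is handed in, with the robot touching nothing.
It also fails if it takes over 70 s, if anything falls off the work surface, if the arm or the gripper's body presses on something with over 40 N, if the wrist force passes 120 N, or if a joint passes its speed limit or range.

ROBOT

A 6-joint arm with a two-finger parallel gripper is mounted at the origin on the work surface. World frame = base frame: x ahead of the robot, y to its left, z up, the work surface at z = 0. Lengths are in m, angles in rad, forces in N, time in s.
With the tool pointing down it reaches from about 0.225 to 0.875 m from the base axis. Payload 3.4 kg.
Tool frame: the origin (TCP) lies midway between the tips of the shut fingers; the grasp point (between the pads) lies 19 mm behind it (manip.pinch_z is the z of the grasp point in the tool frame, in m); z points along the fingers, x is the direction in which the jaws open and shut, and the axes are right-handed (so a half turn about z gives the same grasp; the last joint's range is limited). The gripper opens to 85 mm and grips with 20 to 120 N. Pads are 22 mm wide; open, the fingers measure 114 mm over their backs; the gripper's body (76 mm by 85 mm) begins 54 mm behind the grasp point. The pads swing forward as they close: fully open they stand 13 mm farther back than shut.
Start: joints at [0.997, 0.276, 1.505, -0, 1.361, -0.121], TCP at [0.252, 0.517, 0.231] pointing down, gripper open.
Joint ranges: [-2.89, 2.89], [-0.75, 2.08], [0.22, 2.7], [-1.18, 4.32], [0.11, 2.71], [-2.7, 2.7]. Speed limits (rad/s): [2.57, 2.57, 3.14, 3.14, 3.14, 3.14].

INTERFACE

Orientations are given as a unit quaternion [w, x, y, z].
In Python, from rig import manip gives the robot as it stands. The module is installed in compiled form; this text tells all that it offers.
- The arm moves only by the tool drive_tool, never from a script. Its argument "steps" is a list of rows, each a list of 5 numbers: the shift along the tool's x, y, z in mm, then the turn about the tool's z in rad, then the gripper command: -1 is shut, 1 is fully open, values between are in proportion. A call has 1 to 5 rows; each row is the pose to reach, as a shift and turn from the pose measured when the call began, along the tool's axes at that moment; what a row does not reach only later rows make up. A row lasts 1/10 s, in which the tool goes at most 50 mm and 8.59 degrees, less where a joint would pass 70% of its speed; a pose out of reach is approached as far as the arm can. A call with a gripper value outside its range is refused whole. The fingers move at their own pace and stop on an object; "squeeze" is the grip in N (left out, the last holds). Time passes only in rows, so rows that repeat a pose let the fingers close. It gives the time, the measured TCP pose, the force and the opening at its end, in the units of the state.
- manip.get_state(): the state, without advancing time (a new reading comes with each control period).
- manip.get_image(name): name is "scene" or "side" or "wrist"; returns the picture (480x640x3 uint8, blue, green, red); there is no depth.
- manip.get_calibration(name): a dict with "camera_matrix" (3x3 intrinsics, pixels), "rvec" (rotation vector, rad) and "tvec" (3), from world to camera coordinates, as OpenCV has them. Camera axes: x right, y down, z forward; pixel columns grow to the right and rows downward; lengths in m; the calibration is good to about 2 mm. A picture is of the moment at which its call begins: read the wrist's pose just before it. get_calibration takes no time and is no camera call; for the wrist camera it gives the pose at the moment of the call.
- manip.sign_off(): hands the job in, once; it reports no verdict.
Trained networks look in the newest picture that a camera, given by its name, has taken for a name from the list of things; names that differ only in an ending like _2 or _b are one class to them, and where a whole thing is asked for, a point or a joint stands for the part that bears it (a point fixed in the world has none). Each returns a list of dicts, best first, with "conf" (0 to 1); they miss things now and then, are a little off and sometimes report something else, mostly with a low value. They report only what shows in the picture. A call takes as long as a camera call.
- manip.masks_of(camera, name): "pixels" (480x640 bool, what is visible of it) and "location" ([column, row] in pixels, amid what is visible of it).
The state is a dict: "clock": time; "qpos": joint angles; "qd": joint speeds; "effort": joint torques, N m; "position": TCP position; "ee_rot": TCP orientation; "contact_force": force on the tool from outside, world axes, zero at the start; "moment": the same for the moment, N m; "width": finger opening in m.
Only numpy, scipy, OpenCV 4.12 (cv2) and the standard library are available. Lean on these libraries where they do the work, as an engineer would, in place of code of your own. Each camera call takes 0.05 s, during which the arm holds its last target.

## Working session

There is one attempt and no reset: what is moved stays moved. The work goes in short steps, Python scripts to look and compute and a tool call to move; the robot and the scene stay as the last step left them, time stands still between calls to the robot, and variables do not carry over. Pictures are saved under pics/ and viewed, and the job is handed in when it is done.

Besides the shell and the picture viewer there is one more tool, called after ">>>" as name(argument=value, ...) on one line, values as JSON. drive_tool: Moves the arm, as the interface text tells. Its arguments: {"type":"object","properties":{"steps":{"type":"array","items":{"type":"array","items":{"type":"number"}}},"squeeze":{"type":"number"}},"required":["steps"]}

```bash
mkdir -p pics; cat > h.py <<'E'
import numpy as np, cv2
from rig import manip
def cal(n):
    c=manip.get_calibration(n); K=np.array(c["camera_matrix"],float); R=cv2.Rodrigues(np.array(c["rvec"],float))[0]; t=np.array(c["tvec"],float).ravel(); return K,R,t
def proj(n,P):
    K,R,t=cal(n); return cv2.projectPoints(np.array(P,float).reshape(-1,3),cv2.Rodrigues(R)[0],t,K,None)[0].reshape(-1,2)
def ray(n,px,c=None):
    K,R,t=c or cal(n); d=R.T@np.linalg.inv(K)@np.array([px[0],px[1],1.]); return -R.T@t,d/np.linalg.norm(d)
def atz(n,px,z,c=None):
    o,d=ray(n,px,c); return o+d*(z-o[2])/d[2]
def tri(rs):
    A=np.zeros((3,3));b=np.zeros(3)
    for o,d in rs:
        M=np.eye(3)-np.outer(d,d);A+=M;b+=M@o
    p=np.linalg.solve(A,b); return p,[np.linalg.norm((np.eye(3)-np.outer(d,d))@(p-o)) for o,d in rs]
def st():
    s=manip.get_state(); print({k:np.round(s[k],4).tolist() for k in("clock","qpos","position","ee_rot","contact_force","moment","width")}); return s
E
python3 - <<'E'
from h import *
s=st(); print(manip.pinch_z)
for n in("scene","side","wrist"):
    im=manip.get_image(n); cv2.imwrite(f"pics/{n}0.png",im)
    K,R,t=cal(n); print(n,K[0,0],K[0,2],K[1,2],-R.T@t, R[2])
    for o in("fixture","bracket","flag","flag_tab","bar","oil","offcut","gauge"):
        for m in manip.masks_of(n,o)[:2]:
            ys,xs=np.where(m["pixels"]); print(n,o,round(m["conf"],2),np.round(m["location"]),xs.min(),xs.max(),ys.min(),ys.max())
E
```

```text
{'clock': 0.0, 'qpos': [0.997, 0.2766, 1.5062, 0.0, 1.3607, -0.121], 'position': [0.2513, 0.5166, 0.2304], 'ee_rot': [0.0004, 0.8478, 0.5303, -0.0008], 'contact_force': [-0.9752, -0.4312, 0.1084], 'moment': [-0.0176, -0.009, -0.0358], 'width': 0.0854}
-0.0187
scene 622.7654274957702 313.81511207797934 233.17042456678482 [ 0.88426687 -0.6322306   1.13520237] [-0.25470824  0.49116262 -0.8329964 ]
scene fixture 0.84 [322. 270.] 256 368 175 362
scene fixture 0.41 [340. 111.] 328 348 88 129
scene bracket 0.93 [360. 209.] 350 371 181 232
scene flag 0.74 [359. 201.] 351 370 182 215
scene flag_tab 0.79 [361. 196.] 351 371 182 215
scene bar 0.58 [305. 289.] 289 322 255 325
scene oil 0.71 [338. 116.] 328 347 88 129
scene oil 0.31 [305. 292.] 289 322 257 326
scene offcut 0.6 [174. 384.] 157 183 371 400
scene offcut 0.52 [323. 266.] 256 367 175 362
scene gauge 0.72 [374. 324.] 361 387 306 336
side 465.11442429854833 320.0385980088256 240.85290952700143 [0.48376606 0.79999398 0.57238716] [ 0.1003791  -0.84491322 -0.52540049]
side fixture 0.55 [330. 288.] 293 366 208 337
side bracket 0.91 [295. 271.] 283 307 235 306
side flag 0.75 [294. 263.] 283 306 235 283
side flag_tab 0.62 [297. 269.] 283 306 235 281
side flag_tab 0.3 [381. 183.] 374 388 174 195
side bar 0.92 [318. 233.] 311 329 211 255
side oil 0.85 [387. 400.] 368 404 360 432
side offcut 0.75 [380. 185.] 374 388 174 195
side gauge 0.92 [256. 235.] 245 269 224 246
side gauge 0.5 [382. 186.] 374 388 174 195
wrist 377.6739645831572 321.57303094622586 237.42563332192952 [0.18724176 0.54739998 0.37427434] [ 0.25140283 -0.12113297 -0.96027258]
wrist oil 0.66 [267. 403.] 249 292 389 421
```

```bash
python3 - <<'E'
import cv2
a=cv2.imread("pics/scene0.png")[60:420,140:440]; cv2.imwrite("pics/s0c.png",cv2.resize(a,(500,600),interpolation=2))
a=cv2.imread("pics/side0.png")[160:450,220:420]; cv2.imwrite("pics/d0c.png",cv2.resize(a,(414,600),interpolation=2))
E
```

```text
(no output)
```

View pics/s0c.png

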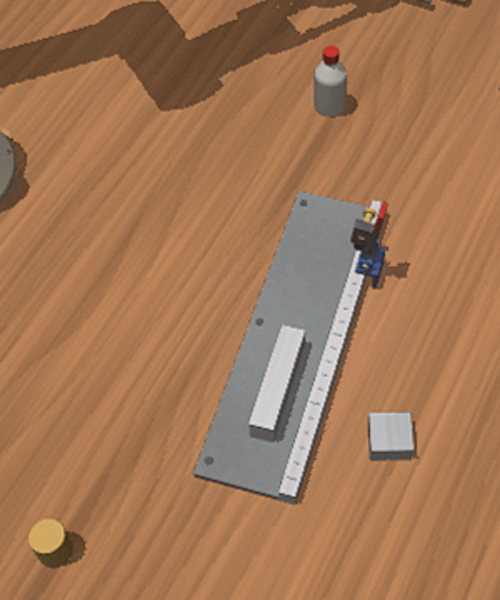

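View pics/d0c.png

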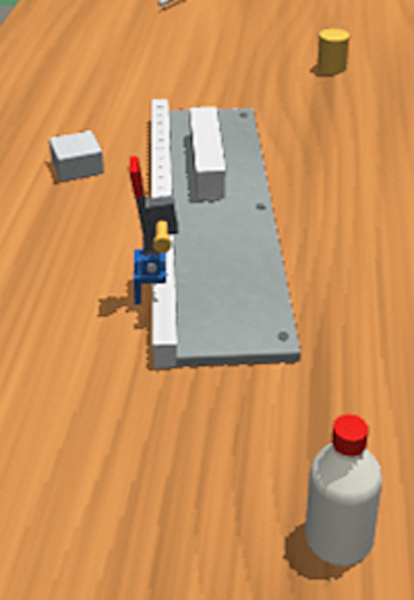

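View pics/wrist0.png

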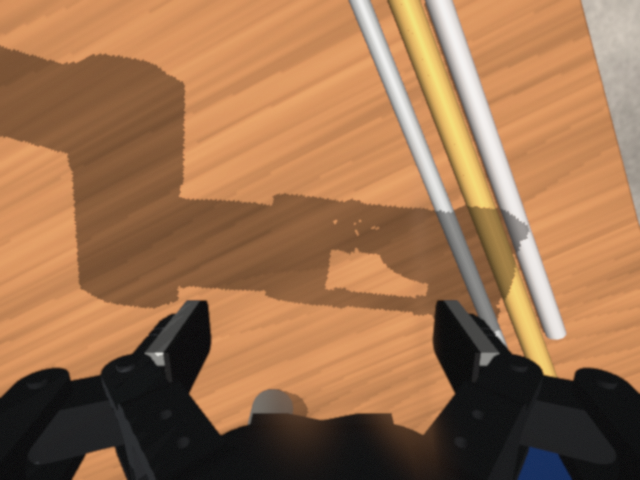

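```bash
python3 - <<'E'
import cv2
a=cv2.imread("pics/scene0.png")[165:375,250:385]; cv2.imwrite("pics/s0d.png",cv2.resize(a,None,fx=2.85*1,fy=2.85,interpolation=0))
for nm,(y0,y1,x0,x1) in {"sA":(165,265,285,385),"sB":(240,370,250,380)}.items():
    a=cv2.imread("pics/scene0.png")[y0:y1,x0:x1]; f=600/(y1-y0); cv2.imwrite(f"pics/{nm}.png",cv2.resize(a,None,fx=f,fy=f,interpolation=0))
for nm,(y0,y1,x0,x1) in {"dA":(205,305,270,370),"dB":(245,345,280,380)}.items():
    a=cv2.imread("pics/side0.png")[y0:y1,x0:x1]; f=600/(y1-y0); cv2.imwrite(f"pics/{nm}.png",cv2.resize(a,None,fx=f,fy=f,interpolation=0))
E
```

```text
(no output)
```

View pics/sA.png

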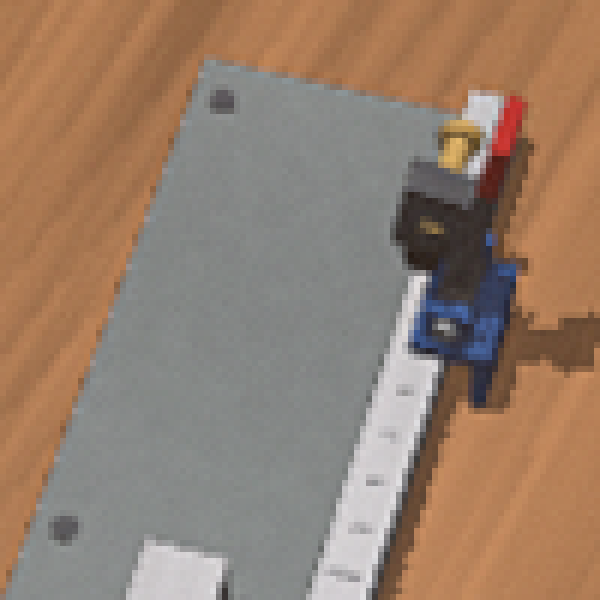

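View pics/sB.png

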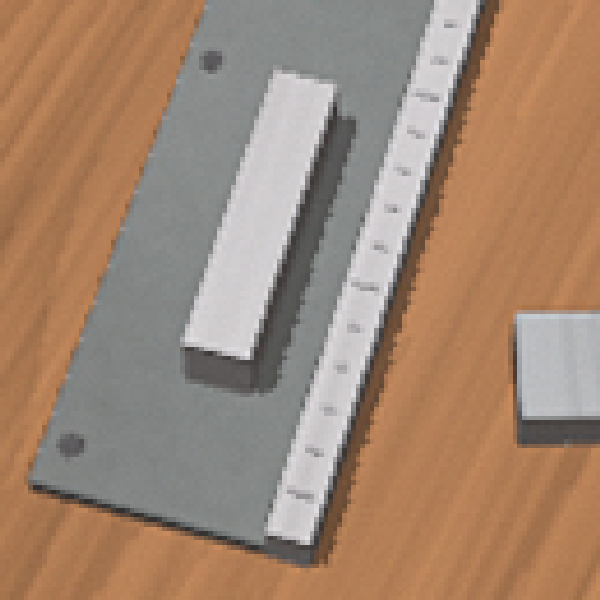

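View pics/dA.png

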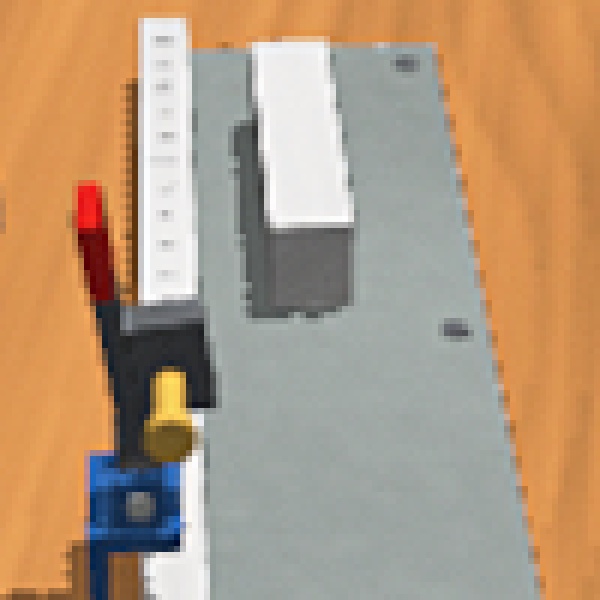

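View pics/dB.png

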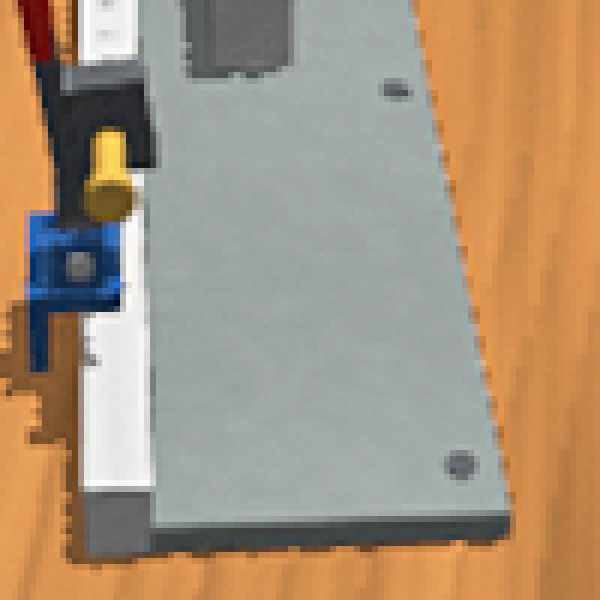

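```bash
cat > fit.py <<'E'
from h import *
from scipy.optimize import least_squares
L=.22
F=[("scene",(319.2,175),(-.075,L,.012)),("scene",(256.9,345.1),(-.075,-L,.012)),("scene",(307.9,356.4),(.03,-L,.027)),("scene",(318.3,358.1),(.05,-L,.027)),
("side",(293.3,208),(.05,-L,.027)),("side",(301.2,208),(.03,-L,.027)),("side",(342.8,212.2),(-.075,-L,.012)),("side",(293.7,326.7),(.05,L,.027)),("side",(305.5,326.7),(.03,L,.027)),("side",(365.3,330.3),(-.075,L,.012))]
B=[("scene",(309.2,255.2),(-1,1)),("scene",(323,258),(1,1)),("scene",(289.9,315.2),(-1,-1)),("scene",(305.3,317.6),(1,-1)),
("side",(314.7,242.7),(1,1)),("side",(328.7,242),(-1,1)),("side",(325,212),(-1,-1)),("side",(312.3,212),(1,-1))]
B=[(n,p,(a*.015,b*.07,.048)) for n,p,(a,b) in B]
def T(q,P):
    c,s=np.cos(q[2]),np.sin(q[2]); P=np.array(P); return np.c_[q[0]+c*P[:,0]-s*P[:,1],q[1]+s*P[:,0]+c*P[:,1],P[:,2]+(q[3] if len(q)>3 else 0)]
C={n:cal(n) for n in("scene","side")}
def pj(n,P):
    K,R,t=C[n]; X=(R@P.T).T+t; X=X@K.T; return X[:,:2]/X[:,2:]
def res(q,S):
    W=T(q,[s[2] for s in S]); return np.concatenate([pj(s[0],W[i:i+1])[0]-s[1] for i,s in enumerate(S)])
if __name__=="__main__":
    for S in(F,B):
        r=least_squares(res,[.45,0,0,0],args=(S,)); print(np.round(r.x,4)); print(np.round(r.fun.reshape(-1,2),1).tolist())
        r=least_squares(res,[.45,0,0],args=(S,)); print(np.round(r.x,4)); print(np.round(r.fun.reshape(-1,2),1).tolist())
E
python3 fit.py
```

```text
[ 0.5895 -0.021   0.1719 -0.0029]
[[-0.5, -0.5], [-1.2, -0.3], [-0.6, -0.6], [-0.8, 0.5], [-1.0, 0.4], [-1.0, 0.2], [-1.4, -0.0], [-0.0, 0.3], [-0.3, -0.2], [-0.1, 0.2]]
[ 0.5896 -0.0203  0.1723]
[[-0.4, -1.5], [-1.0, -1.2], [-0.4, -1.5], [-0.6, -0.4], [-1.2, -0.5], [-1.2, -0.7], [-1.5, -0.9], [-0.2, -0.7], [-0.3, -1.2], [-0.0, -0.8]]
[ 0.5932 -0.1082  0.1862 -0.0021]
[[-0.4, -0.4], [-0.1, 0.0], [-0.8, -0.8], [-1.3, 0.5], [-0.1, 0.3], [-0.2, 0.4], [-1.5, -0.3], [-1.3, 0.1]]
[ 0.5934 -0.1083  0.1864]
[[-0.3, -0.9], [0.0, -0.4], [-0.8, -1.2], [-1.2, 0.1], [-0.2, -0.5], [-0.3, -0.4], [-1.6, -1.1], [-1.4, -0.6]]
```

```bash
cat > fl.py <<'E'
from fit import *
Q=[.5895,-.0207,.172]
def flagpts(hx,by,a,loc):
    # loc: (r along flag, y, n above plane) when down: x=-r,z=n
    out=[]
    for r,y,n in loc:
        x=hx-r*np.cos(a)+n*np.sin(a); z=.045+r*np.sin(a)+n*np.cos(a); out.append((x,by+y,z))
    return T(Q,out)
def box(r0,r1,w,n0,n1): return [(r,y,n) for r in(r0,r1) for y in(-w/2,w/2) for n in(n0,n1)]
E_=[(0,1),(2,3),(4,5),(6,7),(0,2),(1,3),(4,6),(5,7),(0,4),(1,5),(2,6),(3,7)]
def draw(p,tag):
    for n,(y0,y1,x0,x1) in {"scene":(165,265,315,415),"side":(220,320,245,345)}.items():
        im=cv2.resize(cv2.imread(f"pics/{n}0.png")[y0:y1,x0:x1],None,fx=6,fy=6,interpolation=0)
        for b,c in((box(70,98,26,-4,4),(0,255,255)),(box(0,70,14,-4,4),(0,255,0)),(box(22,56,14,-28,0),(255,0,255))):
            W=flagpts(p[0],p[1],p[2],np.array(b)/1000); u=(pj(n,W)-[x0,y0]+.5)*6
            for i,j in E_: cv2.line(im,tuple(int(v) for v in u[i]),tuple(int(v) for v in u[j]),c,1)
        W=T(Q,[(.04+sx*.013,p[1]+sy*.022,.027+h) for sx in(-1,1) for sy in(-1,1) for h in(0,.026)]); u=(pj(n,W)-[x0,y0]+.5)*6
        for i,j in E_: cv2.line(im,tuple(int(v) for v in u[i]),tuple(int(v) for v in u[j]),(255,255,0),1)
        cv2.imwrite(f"pics/ov_{n}_{tag}.png",im)
E
python3 - <<'E'
from fl import *
def r(v):
    hx,by=v
    return np.r_[pj("side",T(Q,[(hx,by+.022,.045)]))[0]-(293,289.2),pj("scene",T(Q,[(hx,by-.022,.045)]))[0]-(359.5,219.2)]
o=least_squares(r,[.045,.1]); print(o.x,o.fun)
draw((o.x[0],o.x[1],1.7),"a")
E
```

```text
[0.05030759 0.11954972] [-0.25215763  0.36576053 -0.36530984  0.21287122]
```

```bash
python3 -c "
import cv2,numpy as np
cv2.imwrite('pics/ova.png',cv2.resize(np.hstack([cv2.imread('pics/ov_scene_a.png'),cv2.imread('pics/ov_side_a.png')]),(800,400)))"
```

```text
(no output)
```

View pics/ova.png

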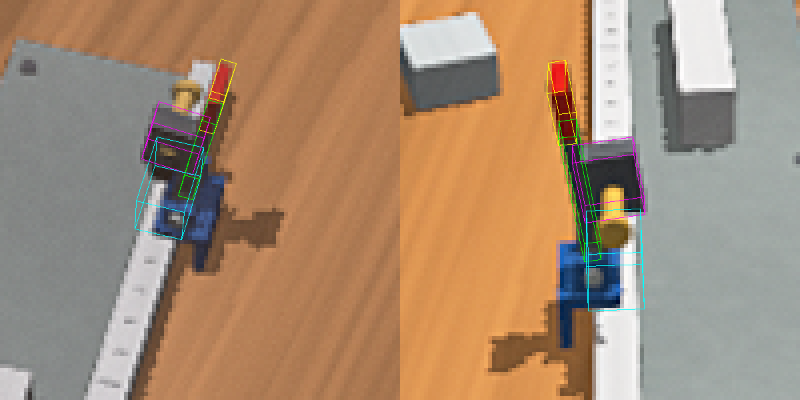

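```bash
cat > g.py <<'E'
from h import *
from scipy.spatial.transform import Rotation as Ro
import sys,json
try: Q=json.load(open("Q.json"))
except Exception: Q=[.5895,-.0207,.172]
def rel(*wps):
    s=manip.get_state(); q=s["ee_rot"]; R=Ro.from_quat([q[1],q[2],q[3],q[0]]).as_matrix(); p=np.array(s["position"])
    c,sn=np.cos(Q[2]),np.sin(Q[2])
    d=p[:2]-Q[:2]; yaw=np.arctan2(R[1,0],R[0,0])
    f=np.array(s["contact_force"])
    print("t %.2f fixt TCP mm [%.1f %.1f %.1f] yaw-fix %.2fdeg tilt %.2f Ffix [%.1f %.1f %.1f] w %.1f"%(s["clock"],1e3*(c*d[0]+sn*d[1]),1e3*(-sn*d[0]+c*d[1]),p[2]*1e3,np.degrees(yaw-Q[2]),np.degrees(np.arccos(-R[2,2])),c*f[0]+sn*f[1],-sn*f[0]+c*f[1],f[2],s["width"]*1e3))
    for w in wps:
        fx,fy,z=np.array(w[:3])/1e3
        W=np.array([Q[0]+c*fx-sn*fy,Q[1]+sn*fx+c*fy,z]); t=R.T@(W-p)*1e3
        turn=0
        if len(w)>3: turn=-((np.radians(w[3])+Q[2]-yaw+np.pi)%(2*np.pi)-np.pi)
        print("  ->",np.round(t,1).tolist(),"turn",round(turn,3))
if __name__=="__main__": rel(*[json.loads(a) for a in sys.argv[1:]])
E
python3 g.py [100,119.5,230,90] [100,119.5,115,90]
python3 - <<'E'
from g import *
print("oil",atz("scene",(338,127),0.01),"off",atz("scene",(174,395),0),"gauge",atz("scene",(374,318),.03))
E
```

```text
t 1.35 fixt TCP mm [-240.9 587.7 231.3] yaw-fix 54.20deg tilt 0.01 Ffix [0.5 -0.5 -0.5] w 85.0
  -> [-180.4, 550.4, 1.3] turn -0.625
  -> [-180.4, 550.4, 116.3] turn -0.625
oil [0.45583876 0.33629318 0.01      ] off [ 0.46196017 -0.40266333  0.        ] gauge [ 0.73992039 -0.10784727  0.03      ]
```

>>> drive_tool(steps=[[-10,35,0,-0.125,-1],[-22,70,0,-0.25,-1],[-35,108,0,-0.375,-1],[-50,152,0,-0.5,-1],[-65,198,0,-0.625,-1]], squeeze=30)

```text
clock: 1.85
position: [0.402, 0.371, 0.2315]
ee_rot: [-0.0, 0.641, 0.767, 0.0]
contact_force: [0.9, -0.0, 0.5]
width: 0.0122
```

```bash
python3 g.py [100,119.5,230,90] [100,119.5,115,90]
```

```text
t 1.85 fixt TCP mm [-117.7 418.0 231.5] yaw-fix 90.37deg tilt 0.04 Ffix [0.9 -0.2 0.5] w 12.2
  -> [-299.9, 215.8, 1.5] turn 0.006
  -> [-299.9, 215.8, 116.5] turn 0.006
```

>>> drive_tool(steps=[[-37,27,0,0,-1],[-75,54,0,0,-1],[-115,83,0,0,-1],[-155,112,0,0,-1],[-195,140,0,0.006,-1]])

```text
clock: 2.35
position: [0.5757, 0.2024, 0.2316]
ee_rot: [0.0, 0.644, 0.765, 0.001]
contact_force: [1.0, 1.1, -0.1]
width: -0.0001
```

```bash
python3 g.py [100,119.5,230,90] [100,119.5,115,90]
python3 - <<'E'
from h import *
c=cal("wrist");im=manip.get_image("wrist"); cv2.imwrite("pics/w1.png",im)
E
```

```text
t 2.35 fixt TCP mm [24.6 222.1 231.6] yaw-fix 90.00deg tilt 0.07 Ffix [1.2 0.9 -0.1] w -0.1
  -> [-102.6, 75.4, 1.6] turn 0.0
  -> [-102.7, 75.3, 116.6] turn 0.0
```

View pics/w1.png

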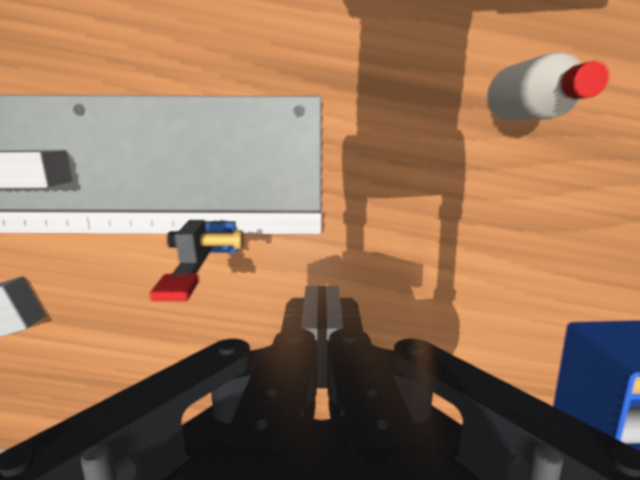

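```bash
python3 - <<'E'
from g import *
c,sn=np.cos(Q[2]),np.sin(Q[2])
def fx(W): d=W[:2]-np.array(Q[:2]); return np.round(1e3*np.array([c*d[0]+sn*d[1],-sn*d[0]+c*d[1],W[2]]),1).tolist()
for nm,p,z in [("bed+y",(321,96),.012),("f_in",(321,211.5),.027),("f_out",(321.5,233),.027),("fin left",(0,212),.027),("bed left",(0,95.5),.012),("tiptip",(168,240),.08),("tabtop mid",(182,280),.143),("bar end top",(46,152),.048),("bar end top2",(48,189),.048)]: print(nm,fx(atz("wrist",p,z)))
E
```

```text
bed+y [-67.4, 212.8, 12.0]
f_in [35.4, 212.5, 27.0]
f_out [56.4, 212.8, 27.0]
fin left [35.0, -90.4, 27.0]
bed left [-69.1, -76.8, 12.0]
tiptip [46.8, 88.1, 80.0]
tabtop mid [55.3, 121.3, 143.0]
bar end top [-21.5, -19.8, 48.0]
bar end top2 [10.0, -24.8, 48.0]
```

```bash
python3 - <<'E'
from g import *
rel()
K=cal("wrist"); im=manip.get_image("wrist"); cv2.imwrite("pics/w2.png",im); K2=cal("wrist"); print(K[2]-K2[2])
rel()
cv2.imwrite("pics/w2c.png",cv2.resize(im[80:260,0:340],None,fx=2.3,fy=2.3,interpolation=0))
E
```

```text
t 2.40 fixt TCP mm [30.0 214.7 231.1] yaw-fix 89.73deg tilt 0.55 Ffix [5.6 -5.1 0.9] w 0.5
[ 0.00521136 -0.00301171 -0.00248354]
t 2.45 fixt TCP mm [27.3 218.3 230.9] yaw-fix 89.67deg tilt 0.23 Ffix [0.9 0.1 0.0] w 0.1
```

View pics/w2c.png

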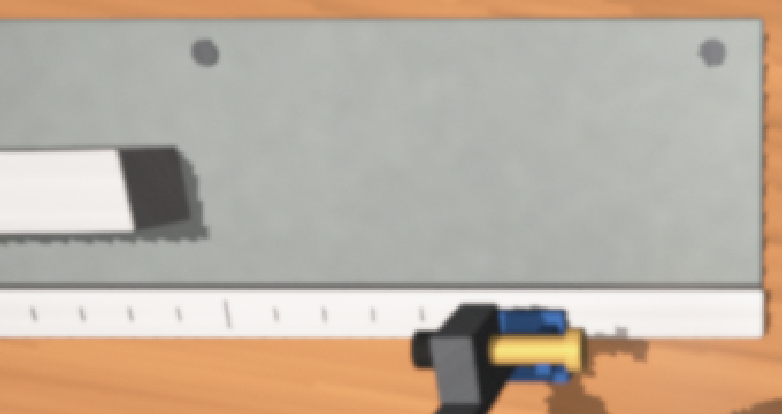

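>>> drive_tool(steps=[[-35,25,0,0,-1],[-70,50,0,0,-1],[-98,72,0,0,-1],[-98,73,0,0,-1],[-98,73,0,0,-1]])

```text
clock: 2.95
position: [0.6671, 0.1146, 0.2307]
ee_rot: [0.001, 0.646, 0.763, -0.0]
contact_force: [-0.6, 0.0, 0.8]
width: 0.0001
```

```bash
python3 - <<'E'
from g import *
rel()
K=cal("wrist"); im=manip.get_image("wrist"); cv2.imwrite("pics/w3.png",im); K2=cal("wrist"); print(K[2]-K2[2])
rel([100,119.5,115,90],[100,119.5,170,90])
E
```

```text
t 2.95 fixt TCP mm [99.6 120.0 230.7] yaw-fix 89.61deg tilt 0.12 Ffix [-0.6 0.2 0.8] w 0.1
[ 3.81019286e-05 -4.15154233e-04 -4.15009185e-04]
t 3.00 fixt TCP mm [99.0 120.8 231.0] yaw-fix 89.68deg tilt 0.12 Ffix [-0.1 -0.8 1.2] w -0.0
  -> [-1.1, 0.8, 116.0] turn -0.006
  -> [-1.2, 0.9, 61.0] turn -0.006
```

View pics/w3.png

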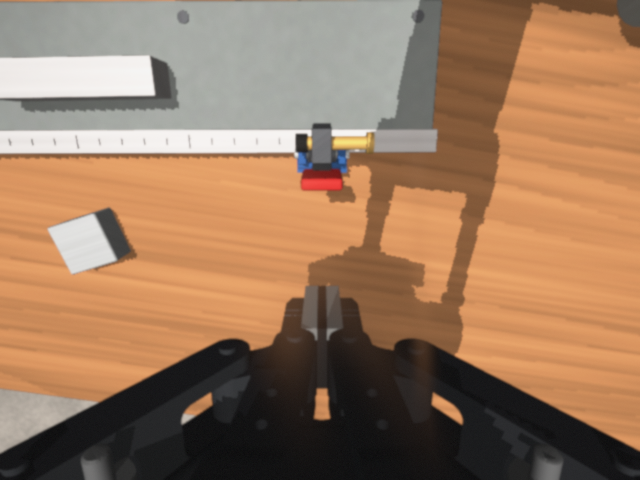

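```bash
python3 - <<'E'
from g import *
c,sn=np.cos(Q[2]),np.sin(Q[2])
def fx(W): d=W[:2]-np.array(Q[:2]); return np.round(1e3*np.array([c*d[0]+sn*d[1],-sn*d[0]+c*d[1],W[2]]),1).tolist()
for nm,p,z in [("bed+y",(440,0.5),.012),("f_in",(437,130.5),.027),("f_out",(437,152),.027),("fin left",(0,130.7),.027),("bed left",(0,2),.012),("tiptip",(295,142),.08),("tabtop L",(302,172),.143),("tabtop R",(341,172),.143),("bar end top",(151,56),.048),("bar end top2",(156,95),.048),("bar left top",(0,58),.048),("bar left bot",(0,99),.048)]: print(nm,fx(atz("wrist",p,z)))
E
```

```text
bed+y [-74.5, 221.0, 12.0]
f_in [30.9, 222.6, 27.0]
f_out [49.4, 224.1, 27.0]
fin left [29.1, -163.6, 27.0]
bed left [-75.3, -150.4, 12.0]
tiptip [38.1, 100.5, 80.0]
tabtop L [53.4, 108.7, 143.0]
tabtop R [53.6, 132.3, 143.0]
bar end top [-27.0, -13.5, 48.0]
bar end top2 [1.8, -13.3, 48.0]
bar left top [-26.2, -132.9, 48.0]
bar left bot [4.2, -140.4, 48.0]
```

>>> drive_tool(steps=[[0,0,35,0,-1],[0,0,75,0,-1],[-1,0,105,0,-1],[-1,0,116,0,-1],[-1,0,116,0,-1]])

```text
clock: 3.5
position: [0.6649, 0.1153, 0.1137]
ee_rot: [-0.0, 0.645, 0.764, -0.001]
contact_force: [-1.0, 0.5, -0.3]
width: -0.0003
```

```bash
python3 g.py [20,120,115,90]
```

```text
t 3.50 fixt TCP mm [97.6 121.1 113.7] yaw-fix 89.76deg tilt 0.14 Ffix [-0.9 0.7 -0.3] w -0.3
  -> [-1.4, -77.6, -1.1] turn -0.004
```

>>> drive_tool(steps=[[-1,-15,-2,0,-1],[-1,-30,-2,0,-1],[-1,-45,-2,0,-1],[-1,-60,-2,0,-1],[-1,-77,-2,0,-1]])

```text
clock: 4.0
position: [0.5915, 0.1022, 0.119]
ee_rot: [0.002, 0.645, 0.764, 0.002]
contact_force: [1.6, 0.7, 0.7]
width: -0.0007
```

```bash
python3 g.py [7,120,107,90] [-4,120,95,90] [-13,120,81,90] [-19,120,65,90] [-20,120,57,90]
```

```text
t 4.00 fixt TCP mm [23.0 120.8 119.0] yaw-fix 89.80deg tilt 0.34 Ffix [1.7 0.5 0.7] w -0.7
  -> [-0.8, -16.0, 11.9] turn -0.004
  -> [-0.9, -27.1, 23.9] turn -0.004
  -> [-0.9, -36.2, 37.8] turn -0.004
  -> [-0.9, -42.3, 53.8] turn -0.004
  -> [-0.9, -43.3, 61.8] turn -0.004
```

>>> drive_tool(steps=[[-1,-7,6,0,-1],[-1,-16,13,0,-1],[-1,-22,18,0,-1],[-1,-27,24,0,-1],[-1,-27,24,0,-1]])

```text
clock: 4.5
position: [0.5636, 0.0966, 0.0936]
ee_rot: [0.001, 0.645, 0.764, 0.001]
contact_force: [0.0, -0.5, -0.3]
width: 0.0002
```

```bash
python3 - <<'E'
from g import *
rel([-13,120,81,90],[-19,120,65,90],[-20,120,57,90])
K=cal("wrist"); im=manip.get_image("wrist"); cv2.imwrite("pics/w4.png",im); im=manip.get_image("side"); cv2.imwrite("pics/d4.png",cv2.resize(im[150:350,220:420],(600,600)))
E
```

```text
t 4.50 fixt TCP mm [-5.4 120.0 93.6] yaw-fix 89.79deg tilt 0.16 Ffix [-0.0 -0.5 -0.3] w 0.2
  -> [0.0, -7.6, 12.5] turn -0.004
  -> [-0.0, -13.6, 28.5] turn -0.004
  -> [0.0, -14.7, 36.5] turn -0.004
```

View pics/d4.png

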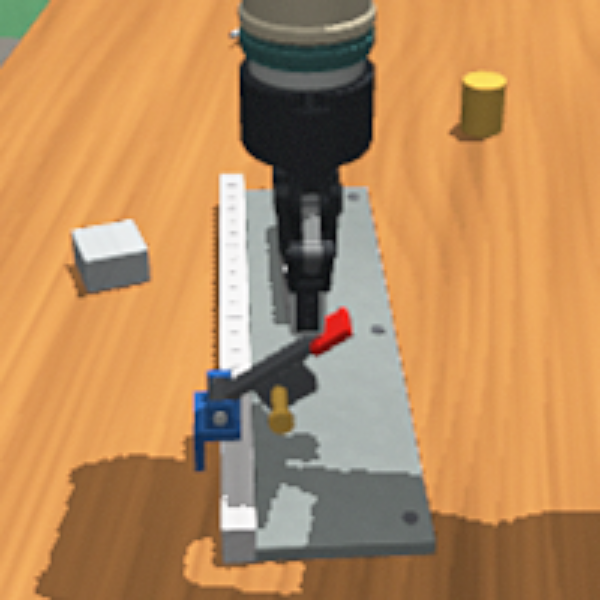

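View pics/w4.png

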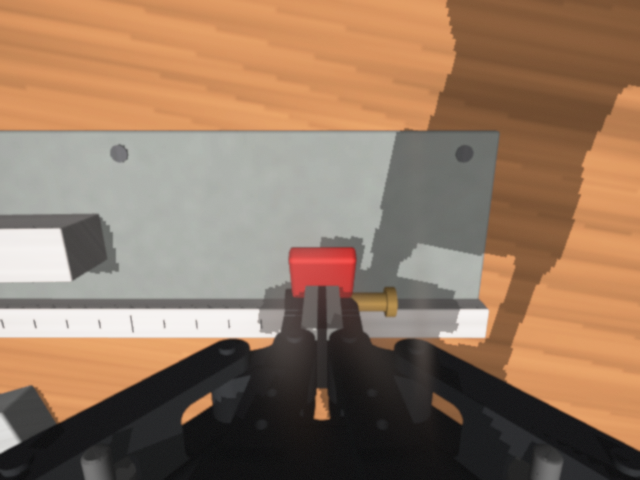

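>>> drive_tool(steps=[[0,-4,6,0,-1],[0,-8,14,0,-1],[0,-12,22,0,-1],[0,-14,30,0,-1],[0,-15,36,0,-1]])

```text
clock: 5.1
position: [0.5494, 0.094, 0.0571]
ee_rot: [0.001, 0.645, 0.764, 0.001]
contact_force: [-0.6, -0.6, 1.3]
width: 0.0001
```

>>> drive_tool(steps=[[0,-1,4,0,-1],[0,-1,6,0,-1],[0,-1,8,0,-1],[0,-1,9,0,-1],[0,-1,9,0,-1]])

```text
clock: 5.6
position: [0.5478, 0.0938, 0.0489]
ee_rot: [0.001, 0.645, 0.764, 0.0]
contact_force: [-3.6, 0.0, 6.0]
width: 0.0002
```

```bash
python3 g.py
```

```text
t 5.60 fixt TCP mm [-21.4 119.9 48.9] yaw-fix 89.80deg tilt 0.12 Ffix [-3.6 0.6 6.0] w 0.2
```

>>> drive_tool(steps=[[0,0,1,0,-1],[0,0,1.5,0,-1],[0,0,1.5,0,-1]])

```text
clock: 5.9
position: [0.5479, 0.0938, 0.0489]
ee_rot: [0.001, 0.645, 0.764, 0.0]
contact_force: [-2.7, -0.3, 9.7]
width: -0.0001
```

```bash
python3 g.py
```

```text
t 5.90 fixt TCP mm [-21.4 119.9 48.9] yaw-fix 89.81deg tilt 0.16 Ffix [-2.7 0.1 9.7] w -0.1
```

>>> drive_tool(steps=[[0,0,-20,0,-1],[0,0,-45,0,-1],[-30,-5,-60,0,-1],[-70,-20,-60,0,-1],[-110,-30,-60,0,-1]])

```text
clock: 6.4
position: [0.5365, -0.0203, 0.1098]
ee_rot: [0.002, 0.644, 0.765, 0.001]
contact_force: [0.9, -0.6, 0.0]
width: -0.0004
```

```bash
python3 g.py [-62,-86,109,90] [-62,-86,22,90]
```

```text
t 6.40 fixt TCP mm [-52.1 9.4 109.8] yaw-fix 89.91deg tilt 0.24 Ffix [0.7 -0.8 0.0] w -0.4
  -> [-95.4, -9.7, 0.9] turn -0.002
  -> [-95.3, -10.0, 87.9] turn -0.002
```

>>> drive_tool(steps=[[-40,-5,0,0,-1],[-80,-10,0,0,-1],[-95,-10,15,0,-1],[-95,-10,25,0,-1],[-95,-10,25,0,-1]])

```text
clock: 6.9
position: [0.5412, -0.1149, 0.0832]
ee_rot: [-0.0, 0.645, 0.764, 0.0]
contact_force: [-0.6, 0.5, -0.2]
width: 0.0001
```

```bash
python3 - <<'E'
from g import *
rel([-62,-86,22,90])
cv2.imwrite("pics/w5.png",manip.get_image("wrist")); rel()
cv2.imwrite("pics/d5.png",cv2.resize(manip.get_image("side")[180:340,250:410],(600,600)))
E
```

```text
t 6.90 fixt TCP mm [-63.7 -84.5 83.2] yaw-fix 89.86deg tilt 0.05 Ffix [-0.5 0.6 -0.2] w 0.1
  -> [-1.5, 1.7, 61.2] turn -0.003
t 6.95 fixt TCP mm [-63.1 -84.2 84.0] yaw-fix 89.92deg tilt 0.08 Ffix [1.0 0.2 -0.9] w 0.2
```

View pics/w5.png

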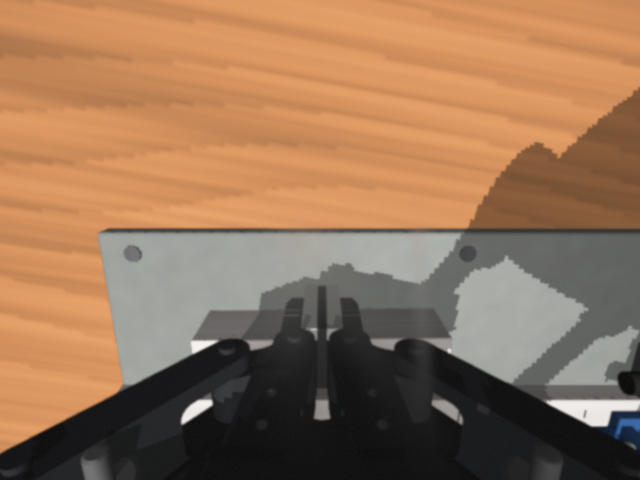

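View pics/d5.png

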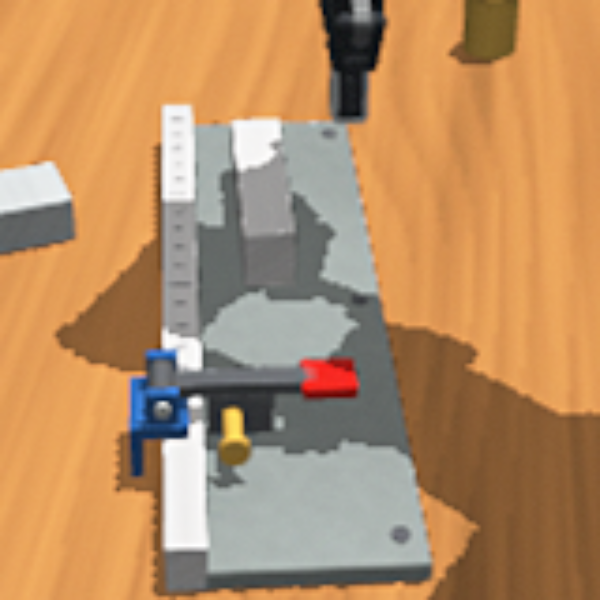

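>>> drive_tool(steps=[[-1,0,25,0,-1],[-1,0,50,0,-1],[-1,4,60,0,-1],[-1,12,61,0,-1],[-1,20,61,0,-1]])

```text
clock: 7.5
position: [0.564, -0.1114, 0.0244]
ee_rot: [0.002, 0.644, 0.765, 0.001]
contact_force: [1.3, -0.1, 0.1]
width: -0.0001
```

```bash
python3 g.py [-11,-85,22,90]
```

```text
t 7.50 fixt TCP mm [-40.7 -85.0 24.4] yaw-fix 90.02deg tilt 0.25 Ffix [1.3 -0.3 0.1] w -0.1
  -> [0.0, 29.7, 2.5] turn 0.0
```

>>> drive_tool(steps=[[0,5,2,0,-1],[0,10,2,0,-1],[0,15,2,0,-1],[0,20,2,0,-1],[0,23,2,0,-1]])

```text
clock: 8.0
position: [0.587, -0.1075, 0.0228]
ee_rot: [0.002, 0.644, 0.765, 0.001]
contact_force: [-3.5, -0.9, 2.0]
width: 0.0003
```

>>> drive_tool(steps=[[0,2,0,0,-1],[0,3,0,0,-1],[0,4,0,0,-1],[0,5,0,0,-1]])

```text
clock: 8.4
position: [0.5918, -0.1067, 0.0228]
ee_rot: [0.002, 0.644, 0.765, 0.001]
contact_force: [-2.8, -0.6, 0.7]
width: 0.0003
```

```bash
python3 g.py [-11,-85,22,90]
```

```text
t 8.40 fixt TCP mm [-12.4 -85.1 22.8] yaw-fix 90.01deg tilt 0.24 Ffix [-2.8 -0.1 0.7] w 0.3
  -> [0.1, 1.4, 0.8] turn 0.0
```

>>> drive_tool(steps=[[0,1,0,0,-1],[0,2,0,0,-1],[0,2.5,0,0,-1],[0,2.5,0,0,-1]])

```text
clock: 8.8
position: [0.5927, -0.1064, 0.0228]
ee_rot: [0.001, 0.644, 0.765, -0.0]
contact_force: [-5.4, -1.3, 4.6]
width: 0.0
```

```bash
python3 g.py [-11,-85,22,90]
```

```text
t 8.80 fixt TCP mm [-11.6 -85.0 22.8] yaw-fix 90.03deg tilt 0.07 Ffix [-5.6 -0.3 4.6] w 0.0
  -> [-0.0, 0.6, 0.8] turn 0.001
```

>>> drive_tool(steps=[[0,1.5,0,0,-1],[0,2,0,0,-1],[0,2,0,0,-1]])

```text
clock: 9.1
position: [0.5926, -0.1064, 0.0228]
ee_rot: [-0.001, 0.643, 0.766, -0.002]
contact_force: [-6.0, -2.4, 4.5]
width: 0.0001
```

```bash
python3 g.py
```

```text
t 9.10 fixt TCP mm [-11.6 -85.0 22.8] yaw-fix 90.06deg tilt 0.19 Ffix [-6.4 -1.3 4.5] w 0.1
```

>>> drive_tool(steps=[[0,-3,0,0,-1],[0,-15,0,0,-1],[0,-20,-20,0,-1],[0,-20,-45,0.05,-1],[-30,-10,-65,0.18,-1]])

```text
clock: 9.6
position: [0.5859, -0.1348, 0.0886]
ee_rot: [-0.002, 0.71, 0.704, -0.001]
contact_force: [1.0, -0.2, -0.6]
width: 0.0001
```

```bash
python3 g.py [15,-195,85,0]
```

```text
t 9.60 fixt TCP mm [-23.1 -111.8 88.6] yaw-fix 79.65deg tilt 0.30 Ffix [1.0 -0.4 -0.6] w 0.1
  -> [-75.0, 52.4, 3.2] turn 1.39
```

>>> drive_tool(steps=[[-15,10,0,0.14,-1],[-35,25,0,0.28,-1],[-55,40,0,0.42,-1],[-75,52,0,0.56,-1],[-75,52,3,0.7,-1]])

```text
clock: 10.1
position: [0.6395, -0.2135, 0.0855]
ee_rot: [0.0, 0.91, 0.414, -0.0]
contact_force: [0.1, 0.8, 0.3]
width: -0.0
```

```bash
python3 g.py [15,-195,85,0]
```

```text
t 10.10 fixt TCP mm [16.3 -198.5 85.5] yaw-fix 39.10deg tilt 0.07 Ffix [0.2 0.8 0.3] w -0.0
  -> [1.2, -3.5, 0.4] turn 0.682
```

>>> drive_tool(steps=[[0,-2,0,0.14,-1],[0,-3,0,0.28,-1],[1,-3,0,0.42,-1],[1,-3,0,0.56,-1],[1,-3,0,0.683,-1]])

```text
clock: 10.6
position: [0.6379, -0.2108, 0.0853]
ee_rot: [0.001, 0.997, 0.083, 0.0]
contact_force: [-0.2, 0.5, 0.6]
width: 0.0001
```

>>> drive_tool(steps=[[0,0,0,0,-1],[0,0,0,0,-1]])

```text
clock: 10.8
position: [0.6378, -0.2108, 0.0852]
ee_rot: [0.001, 0.996, 0.084, 0.0]
contact_force: [-0.2, -0.1, 0.1]
width: -0.0
```

```bash
python3 - <<'E'
from g import *
rel([15,-195,31,0])
K=cal("wrist");im=manip.get_image("wrist");cv2.imwrite("pics/w6.png",im)
cv2.imwrite("pics/s6.png",cv2.resize(manip.get_image("scene")[165:375,250:400],None,fx=2.8,fy=2.8,interpolation=0))
E
```

```text
t 10.80 fixt TCP mm [15.1 -195.5 85.2] yaw-fix -0.22deg tilt 0.08 Ffix [-0.2 -0.0 0.1] w -0.0
  -> [-0.1, -0.6, 54.2] turn -0.004
```

View pics/w6.png

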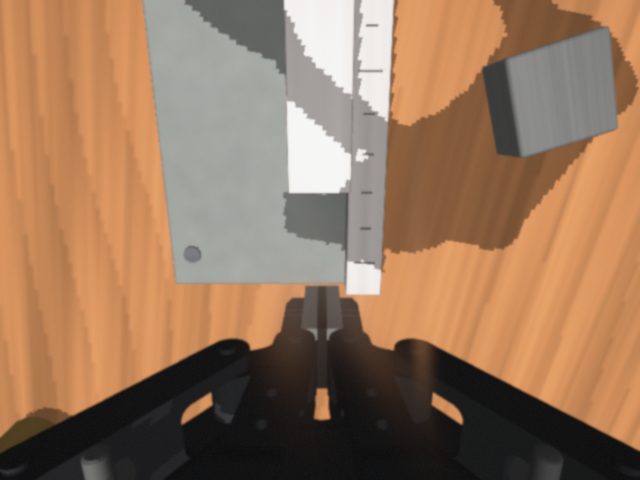

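View pics/s6.png

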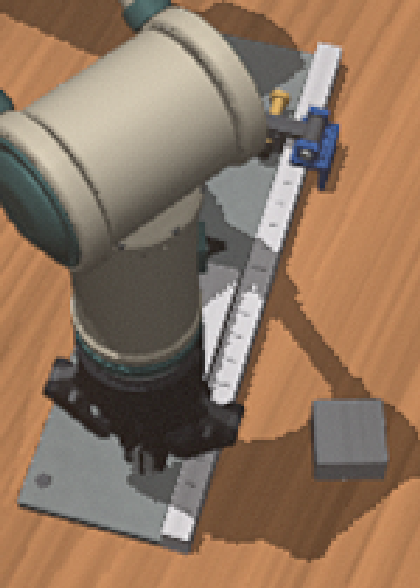

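```bash
python3 - <<'E'
from g import *
c,sn=np.cos(Q[2]),np.sin(Q[2])
def fx(W): d=W[:2]-np.array(Q[:2]); return np.round(1e3*np.array([c*d[0]+sn*d[1],-sn*d[0]+c*d[1],W[2]]),1).tolist()
for nm,p,z in [("barL",(288.5,192.5),.048),("barR",(351.5,192.5),.048),("bar up R",(355.5,0),.048),("bar up L",(284,0),.048),("fence -y in",(346,294),.027),("bed",(176,283),.012),("fence up out",(394,0),.027)]: print(nm,fx(atz("wrist",p,z)))
E
```

```text
barL [-1.1, -155.0, 48.0]
barR [29.2, -155.1, 48.0]
bar up R [29.4, -73.7, 48.0]
bar up L [-0.6, -73.6, 48.0]
fence -y in [28.7, -217.8, 27.0]
bed [-75.4, -216.9, 12.0]
fence up out [49.1, -67.8, 27.0]
```

>>> drive_tool(steps=[[0,0,25,0,-1],[-0.5,0,50,-0.004,-1],[-0.5,-4,54,-0.004,-1],[-0.5,-12,54,-0.004,-1],[-0.5,-20,54,-0.004,-1]])

```text
clock: 11.4
position: [0.6347, -0.1908, 0.0322]
ee_rot: [0.001, 0.996, 0.086, 0.001]
contact_force: [-0.3, 0.1, -0.1]
width: 0.0
```

```bash
python3 g.py [14.5,-60,31,0]
```

```text
t 11.40 fixt TCP mm [15.4 -175.3 32.2] yaw-fix -0.02deg tilt 0.16 Ffix [-0.3 0.1 -0.1] w 0.0
  -> [-1.0, -115.3, 1.0] turn -0.0
```

>>> drive_tool(steps=[[-0.5,-4,0.5,0,-1],[-1,-8,1,0,-1],[-1,-14,1,0,-1],[-1,-20,1,0,-1],[-1,-26,1,0,-1]])

```text
clock: 11.9
position: [0.63, -0.1657, 0.032]
ee_rot: [0.002, 0.996, 0.086, 0.002]
contact_force: [0.8, -3.9, 2.0]
width: -0.0001
```

```bash
python3 g.py [14.5,-60,31,0]
```

```text
t 11.90 fixt TCP mm [15.1 -149.7 32.0] yaw-fix -0.02deg tilt 0.30 Ffix [0.2 -3.9 2.0] w -0.1
  -> [-0.6, -89.7, 0.6] turn -0.0
```

>>> drive_tool(steps=[[0,-10,0,0,-1],[0,-20,0,0,-1],[0,-30,0,0,-1],[-0.5,-40,0,0,-1],[-0.5,-46,0,0,-1]])

```text
clock: 12.4
position: [0.6213, -0.1191, 0.0318]
ee_rot: [0.001, 0.996, 0.086, 0.002]
contact_force: [0.5, -2.1, 1.9]
width: 0.0
```

>>> drive_tool(steps=[[0,-6,0,0,-1],[0,-12,0,0,-1],[0,-17,0,0,-1],[0,-20,0,0,-1],[0,-20,0,0,-1]])

```text
clock: 12.9
position: [0.6175, -0.0987, 0.0316]
ee_rot: [0.001, 0.996, 0.086, 0.002]
contact_force: [-0.2, 0.0, 0.1]
width: 0.0001
```

```bash
python3 - <<'E'
from g import *
rel([14.5,-60,31,0])
im=manip.get_image("wrist");cv2.imwrite("pics/w7.png",im); rel()
cv2.imwrite("pics/d7.png",cv2.resize(manip.get_image("side")[200:320,270:390],(600,600),interpolation=0))
E
```

```text
t 12.90 fixt TCP mm [14.3 -81.6 31.6] yaw-fix 0.02deg tilt 0.22 Ffix [-0.2 0.0 0.1] w 0.1
  -> [0.2, -21.6, 0.5] turn 0.0
t 12.95 fixt TCP mm [14.1 -81.6 31.4] yaw-fix 0.01deg tilt 0.19 Ffix [-0.3 0.3 -0.3] w -0.2
```

View pics/w7.png

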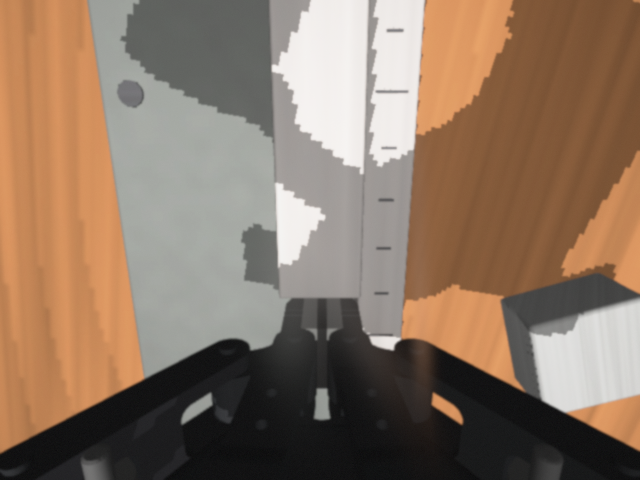

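View pics/d7.png

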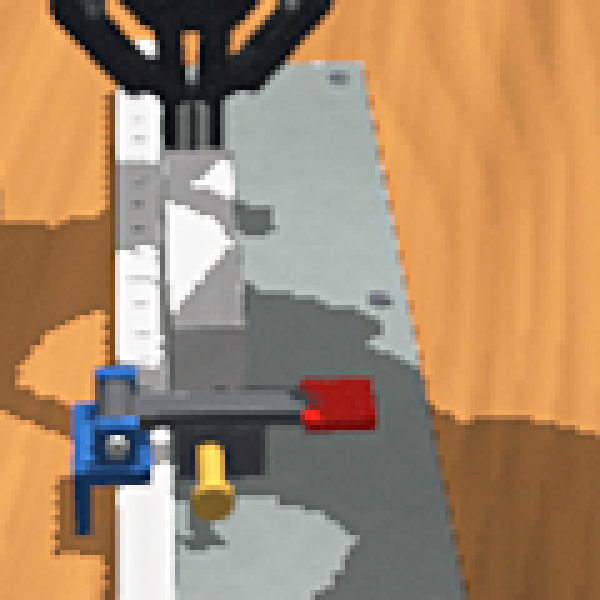

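>>> drive_tool(steps=[[0,-3,0,0,-1],[0,-6,0,0,-1],[0,-9,0,0,-1],[0,-12,0,0,-1]])

```text
clock: 13.4
position: [0.6151, -0.0868, 0.0313]
ee_rot: [0.001, 0.996, 0.086, 0.001]
contact_force: [0.2, -2.2, 1.3]
width: -0.0001
```

>>> drive_tool(steps=[[0,-2,0,0,-1],[0,-4,0,0,-1],[0,-6,0,0,-1]])

```text
clock: 13.7
position: [0.614, -0.0807, 0.0312]
ee_rot: [0.001, 0.996, 0.086, 0.001]
contact_force: [-0.1, -1.8, 0.9]
width: -0.0001
```

```bash
python3 g.py
```

```text
t 13.70 fixt TCP mm [13.9 -63.3 31.2] yaw-fix 0.00deg tilt 0.16 Ffix [-0.4 -1.8 0.9] w -0.1
```

>>> drive_tool(steps=[[0,-1.5,0,0,-1],[0.3,-3,0,0,-1],[0.5,-4.5,0,0,-1]])

```text
clock: 14.0
position: [0.6137, -0.0761, 0.0313]
ee_rot: [0.001, 0.996, 0.086, 0.001]
contact_force: [0.2, -0.9, 0.7]
width: 0.0001
```

>>> drive_tool(steps=[[0,-1,0,0,-1],[0,-2,0,0,-1],[0,-3,0,0,-1]])

```text
clock: 14.3
position: [0.6132, -0.0731, 0.0312]
ee_rot: [0.001, 0.996, 0.086, 0.001]
contact_force: [-0.0, -1.0, 1.1]
width: 0.0001
```

```bash
python3 g.py
```

```text
t 14.30 fixt TCP mm [14.4 -55.7 31.2] yaw-fix 0.00deg tilt 0.16 Ffix [-0.2 -1.0 1.1] w 0.1
```

>>> drive_tool(steps=[[0,-1,0,0,-1],[0,-2,0,0,-1],[0,-2.5,0,0,-1]])

```text
clock: 14.6
position: [0.6128, -0.0705, 0.0312]
ee_rot: [0.001, 0.996, 0.086, 0.001]
contact_force: [-0.7, -2.4, 0.6]
width: -0.0001
```

>>> drive_tool(steps=[[0,-0.7,0,0,-1],[0,-1.4,0,0,-1],[0,-2,0,0,-1]])

```text
clock: 14.9
position: [0.6124, -0.0685, 0.0312]
ee_rot: [0.001, 0.996, 0.086, 0.001]
contact_force: [1.1, -2.9, -0.3]
width: -0.0
```

```bash
python3 g.py
```

```text
t 14.90 fixt TCP mm [14.4 -51.1 31.2] yaw-fix 0.00deg tilt 0.16 Ffix [0.6 -3.0 -0.3] w -0.0
```

>>> drive_tool(steps=[[0,-0.5,0,0,-1],[0,-1,0,0,-1],[0,-1.5,0,0,-1]])

```text
clock: 15.2
position: [0.6123, -0.0675, 0.0312]
ee_rot: [0.001, 0.996, 0.086, 0.001]
contact_force: [0.2, -3.8, 0.0]
width: 0.0003
```

```bash
python3 g.py; python3 - <<'E'
from h import *
cv2.imwrite("pics/d8.png",cv2.resize(manip.get_image("side")[200:320,270:390],(600,600),interpolation=0))
E
```

```text
t 15.20 fixt TCP mm [14.4 -50.0 31.2] yaw-fix 0.02deg tilt 0.20 Ffix [-0.5 -3.7 0.0] w 0.3
```

View pics/d8.png

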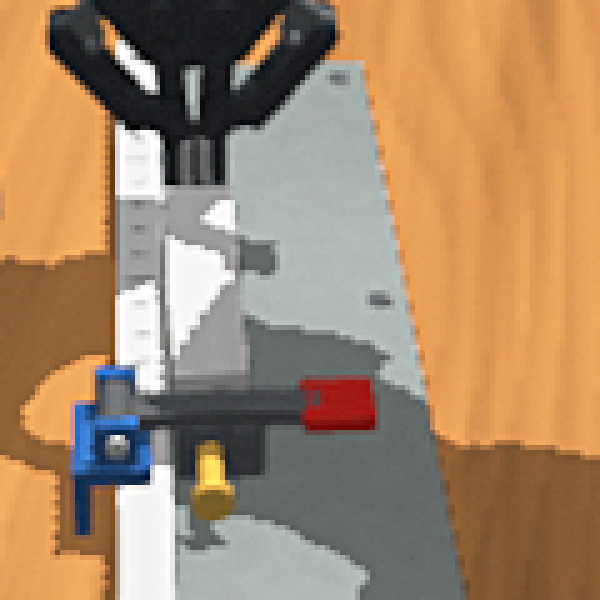

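>>> drive_tool(steps=[[0,-0.6,0,0,-1],[0,-1.2,0,0,-1],[0,-1.5,0,0,-1],[0,-1.5,0,0,-1]])

```text
clock: 15.65
position: [0.6124, -0.067, 0.0313]
ee_rot: [0.002, 0.996, 0.086, 0.002]
contact_force: [0.4, -6.1, -0.3]
width: -0.0
```

```bash
python3 g.py
```

```text
t 15.65 fixt TCP mm [14.6 -49.5 31.3] yaw-fix 0.05deg tilt 0.30 Ffix [-0.7 -6.0 -0.3] w -0.0
```

>>> drive_tool(steps=[[0,-1.2,0,0,-1],[0,-1.7,0,0,-1],[0,-2.1,0,0,-1],[0,-2.3,0,0,-1],[0,-2.3,0,0,-1]])

```text
clock: 16.15
position: [0.6127, -0.0666, 0.0314]
ee_rot: [0.004, 0.996, 0.087, 0.002]
contact_force: [0.7, -8.5, -1.5]
width: 0.0004
```

```bash
python3 g.py
```

```text
t 16.15 fixt TCP mm [15.0 -49.2 31.4] yaw-fix 0.09deg tilt 0.49 Ffix [-0.7 -8.5 -1.5] w 0.4
```

>>> drive_tool(steps=[[0,-2.2,0,0,-1],[0,-2.6,0,0,-1],[0,-3.0,0,0,-1],[0,-3.0,0,0,-1],[0,-3.0,0,0,-1]])

```text
clock: 16.65
position: [0.6128, -0.0662, 0.0315]
ee_rot: [0.006, 0.996, 0.087, 0.003]
contact_force: [1.2, -10.7, -0.6]
width: -0.0003
```

```bash
python3 - <<'E'
from g import *
rel()
cv2.imwrite("pics/w9.png",manip.get_image("wrist"))
rel(); manip.get_image("side"); rel(); manip.get_image("side"); rel(); manip.get_image("side"); rel()
E
```

```text
t 16.65 fixt TCP mm [15.2 -48.9 31.5] yaw-fix 0.16deg tilt 0.74 Ffix [-0.7 -10.7 -0.6] w -0.3
t 16.70 fixt TCP mm [15.2 -48.8 31.5] yaw-fix 0.16deg tilt 0.74 Ffix [-0.4 -11.1 -1.9] w -0.1
t 16.75 fixt TCP mm [15.2 -48.9 31.4] yaw-fix 0.16deg tilt 0.74 Ffix [-1.3 -11.2 -0.6] w 0.2
t 16.80 fixt TCP mm [15.2 -48.8 31.5] yaw-fix 0.16deg tilt 0.74 Ffix [-0.7 -10.5 0.7] w 0.0
t 16.85 fixt TCP mm [15.2 -48.8 31.5] yaw-fix 0.16deg tilt 0.74 Ffix [-0.8 -10.3 -0.7] w 0.2
```

>>> drive_tool(steps=[[0,-2.9,0,0,-1],[0,-3.0,0,0,-1],[0,-3.0,0,0,-1],[0,-3.0,0,0,-1],[0,-3.0,0,0,-1]])

```text
clock: 17.35
position: [0.6128, -0.0662, 0.0315]
ee_rot: [0.008, 0.996, 0.088, 0.003]
contact_force: [1.0, -10.5, -0.2]
width: 0.0001
```

```bash
python3 - <<'E'
from g import *
for i in range(4): rel(); manip.get_image("side")
E
```

```text
t 17.35 fixt TCP mm [15.2 -48.8 31.5] yaw-fix 0.24deg tilt 1.00 Ffix [-0.8 -10.5 -0.2] w 0.1
t 17.40 fixt TCP mm [15.2 -48.8 31.5] yaw-fix 0.24deg tilt 1.00 Ffix [-1.6 -10.1 -0.7] w -0.3
t 17.45 fixt TCP mm [15.2 -48.8 31.5] yaw-fix 0.24deg tilt 1.01 Ffix [-1.7 -10.7 -0.5] w -0.1
t 17.50 fixt TCP mm [15.2 -48.8 31.5] yaw-fix 0.24deg tilt 1.00 Ffix [-1.0 -10.7 -1.5] w -0.3
```

>>> drive_tool(steps=[[0,-3.0,0,0,-1],[0,-3.3,0,0,-1],[0,-3.5,0,0,-1],[0,-3.5,0,0,-1],[0,-3.5,0,0,-1]])

```text
clock: 18.05
position: [0.6129, -0.066, 0.0317]
ee_rot: [0.011, 0.996, 0.089, 0.003]
contact_force: [0.6, -12.8, -0.7]
width: -0.0003
```

```bash
python3 - <<'E'
from g import *
for i in range(5): rel(); manip.get_image("side")
E
```

```text
t 18.05 fixt TCP mm [15.3 -48.7 31.7] yaw-fix 0.33deg tilt 1.32 Ffix [-1.6 -12.7 -0.7] w -0.3
t 18.10 fixt TCP mm [15.2 -48.7 31.7] yaw-fix 0.33deg tilt 1.32 Ffix [-1.0 -12.4 0.9] w 0.1
t 18.15 fixt TCP mm [15.2 -48.7 31.7] yaw-fix 0.33deg tilt 1.32 Ffix [-1.6 -12.0 0.8] w -0.0
t 18.20 fixt TCP mm [15.3 -48.6 31.7] yaw-fix 0.33deg tilt 1.32 Ffix [-2.3 -12.3 -0.1] w 0.1
t 18.25 fixt TCP mm [15.2 -48.7 31.7] yaw-fix 0.33deg tilt 1.32 Ffix [-1.4 -12.2 -0.9] w -0.1
```

>>> drive_tool(steps=[[0,-2.7,0,0,-1],[0,-2.3,0,0,-1],[0,-1.9,0,0,-1],[0,-1.5,0,0,-1],[0,-1.1,0,0,-1]])

```text
clock: 18.8
position: [0.6129, -0.0665, 0.0316]
ee_rot: [0.012, 0.996, 0.089, 0.003]
contact_force: [0.9, -7.3, -1.0]
width: -0.0001
```

```bash
python3 g.py
```

```text
t 18.80 fixt TCP mm [15.2 -49.1 31.6] yaw-fix 0.36deg tilt 1.45 Ffix [-0.4 -7.4 -1.0] w -0.1
```

>>> drive_tool(steps=[[0,-0.9,0,0,-1],[0,-0.6,0,0,-1],[0,-0.3,0,0,-1],[0,0.0,0,0,-1],[0,0.3,0,0,-1]])

```text
clock: 19.3
position: [0.6129, -0.067, 0.0315]
ee_rot: [0.012, 0.996, 0.089, 0.003]
contact_force: [0.5, -5.2, 0.3]
width: -0.0001
```

```bash
python3 g.py
```

```text
t 19.30 fixt TCP mm [15.2 -49.6 31.5] yaw-fix 0.36deg tilt 1.46 Ffix [-0.4 -5.2 0.3] w -0.1
```

>>> drive_tool(steps=[[0,0.0,0,0,-1],[0,0.2,0,0,-1],[0,0.4,0,0,-1],[0,0.6,0,0,-1],[0,0.8,0,0,-1]])

```text
clock: 19.8
position: [0.6129, -0.0674, 0.0315]
ee_rot: [0.012, 0.996, 0.089, 0.003]
contact_force: [0.5, -1.7, -0.5]
width: 0.0
```

>>> drive_tool(steps=[[0,0.2,0,0,-1],[0,0.4,0,0,-1],[0,0.6,0,0,-1],[0,0.8,0,0,-1],[0,1.0,0,0,-1]])

```text
clock: 20.3
position: [0.6129, -0.0678, 0.0314]
ee_rot: [0.011, 0.996, 0.089, 0.003]
contact_force: [0.2, -1.0, -0.2]
width: -0.0001
```

```bash
python3 g.py
```

```text
t 20.30 fixt TCP mm [14.9 -50.4 31.4] yaw-fix 0.33deg tilt 1.36 Ffix [0.1 -1.0 -0.2] w -0.1
```

>>> drive_tool(steps=[[0,0.5,0,0,-1],[0,1,0,0,-1],[0,2,0,0,-1],[0,4,0,0,-1],[0,8,0,0,-1]])

```text
clock: 20.8
position: [0.6142, -0.0757, 0.0315]
ee_rot: [0.011, 0.996, 0.089, 0.003]
contact_force: [-0.9, 0.4, -1.0]
width: -0.0
```

>>> drive_tool(steps=[[0,12,0,0,-1],[0,22,-10,0,-1],[0,25,-30,0,-1],[0,25,-60,0,-1],[0,25,-65,0,-1]])

```text
clock: 21.3
position: [0.6209, -0.1007, 0.1014]
ee_rot: [0.013, 0.996, 0.088, 0.007]
contact_force: [0.7, -1.0, -0.4]
width: 0.0001
```

>>> drive_tool(steps=[[0,0,0,0,-1],[0,0,0,0,-1]])

```text
clock: 21.5
position: [0.6211, -0.1013, 0.1016]
ee_rot: [0.013, 0.996, 0.088, 0.007]
contact_force: [0.0, 1.1, -0.2]
width: 0.0
```

```bash
python3 - <<'E'
from g import *
rel()
im=manip.get_image("wrist");cv2.imwrite("pics/w10.png",im)
cv2.imwrite("pics/d10.png",cv2.resize(manip.get_image("side")[200:320,270:390],(600,600),interpolation=0))
E
```

```text
t 21.50 fixt TCP mm [17.3 -84.8 101.6] yaw-fix 0.27deg tilt 1.69 Ffix [0.2 1.1 -0.2] w 0.0
```

View pics/w10.png

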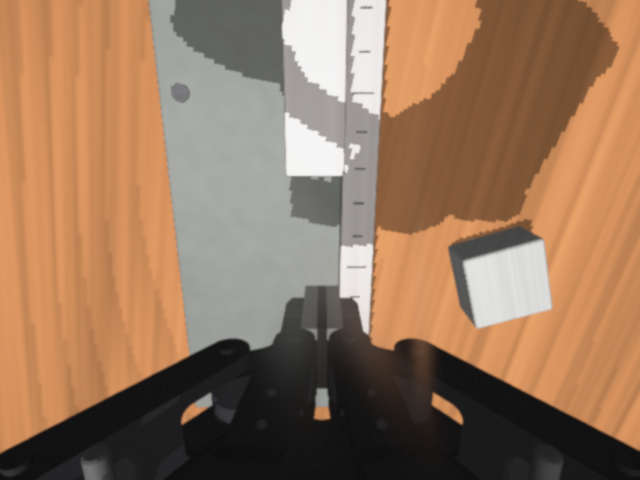

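View pics/d10.png

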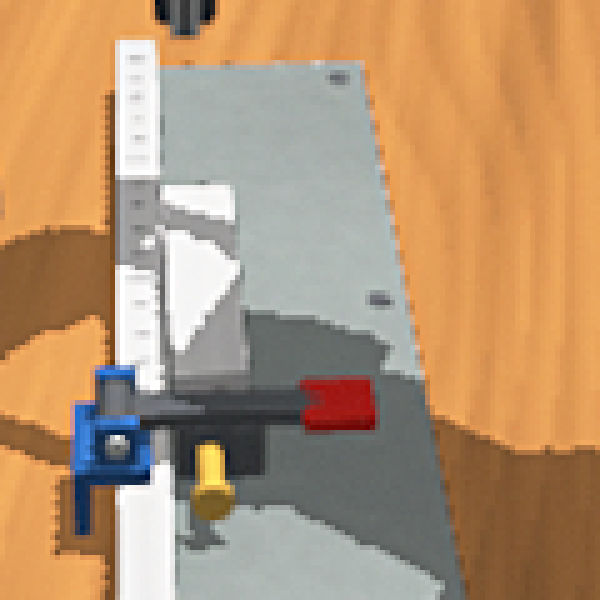

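>>> drive_tool(steps=[[0,0,-20,0,-1],[-2,-30,-40,0,-1],[-8,-65,-45,0,-1],[-8,-85,-45,0,-1],[-8,-85,-45,0,-1]])

```text
clock: 22.1
position: [0.5952, -0.0148, 0.1423]
ee_rot: [0.012, 0.996, 0.09, 0.004]
contact_force: [-0.1, -0.4, -0.9]
width: 0.0003
```

>>> drive_tool(steps=[[0,0,0,0,-1],[0,0,0,0,-1]])

```text
clock: 22.3
position: [0.595, -0.0152, 0.1414]
ee_rot: [0.012, 0.996, 0.09, 0.004]
contact_force: [0.3, 0.1, 0.0]
width: 0.0003
```

```bash
python3 - <<'E'
from g import *
rel()
im=manip.get_image("wrist");cv2.imwrite("pics/w11.png",im)
cv2.imwrite("pics/w11c.png",cv2.resize(im[60:260,220:440],None,fx=3,fy=3,interpolation=0))
E
```

```text
t 22.30 fixt TCP mm [6.4 4.5 141.4] yaw-fix 0.44deg tilt 1.40 Ffix [0.3 0.0 0.0] w 0.3
```

View pics/w11.png

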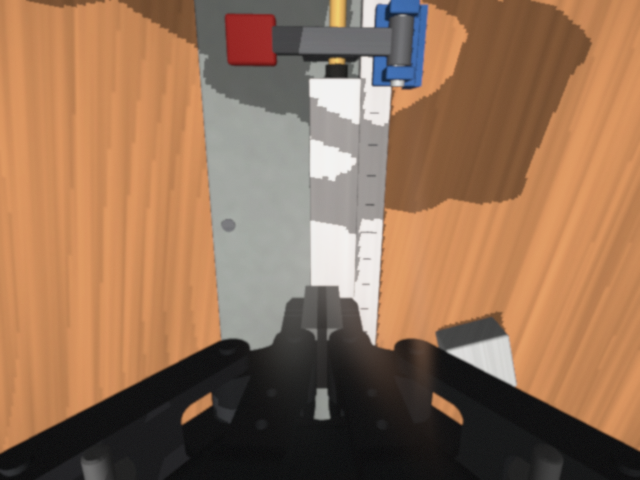

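View pics/w11c.png

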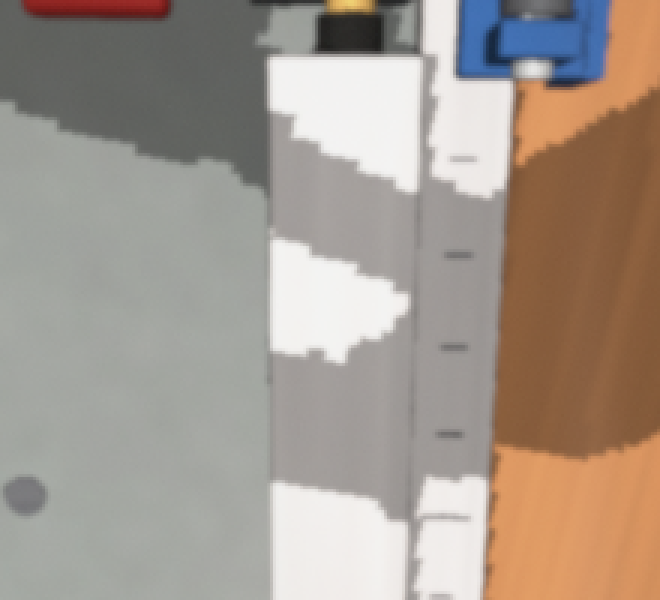

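>>> drive_tool(steps=[[0,-20,0,0,-1],[0,-40,0,0,-1],[0,-40,0,0,-1],[0,-40,0,0,-1]])

```text
clock: 22.75
position: [0.5883, 0.0231, 0.1404]
ee_rot: [0.012, 0.996, 0.09, 0.004]
contact_force: [-0.4, -0.8, 0.1]
width: 0.0001
```

```bash
python3 - <<'E'
from g import *
rel(); K=cal("wrist"); print(-K[1].T@K[2])
im=manip.get_image("wrist");cv2.imwrite("pics/w12.png",im)
cv2.imwrite("pics/w12c.png",cv2.resize(im[60:260,220:440],None,fx=3,fy=3,interpolation=0))
cv2.imwrite("pics/w12d.png",cv2.resize(im[110:210,280:400],None,fx=6,fy=6,interpolation=0))
E
```

```text
t 22.75 fixt TCP mm [6.3 43.3 140.4] yaw-fix 0.42deg tilt 1.46 Ffix [-0.5 -0.7 0.1] w 0.1
[0.57394805 0.09560438 0.28149857]
```

View pics/w12c.png

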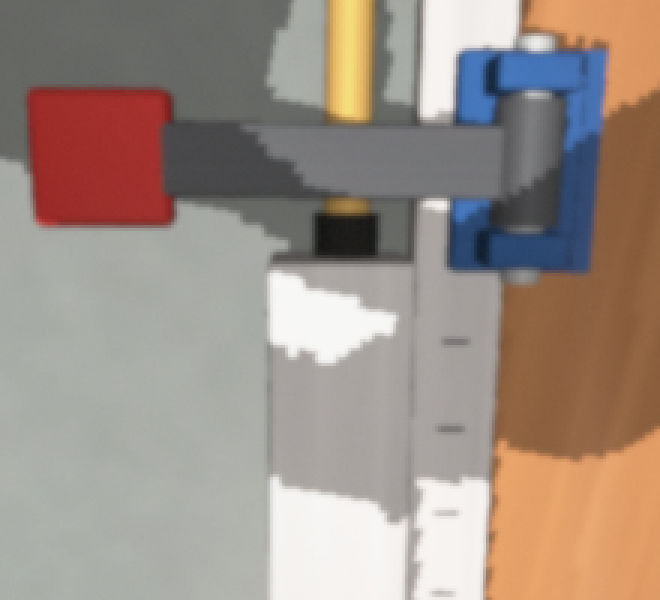

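View pics/w12d.png

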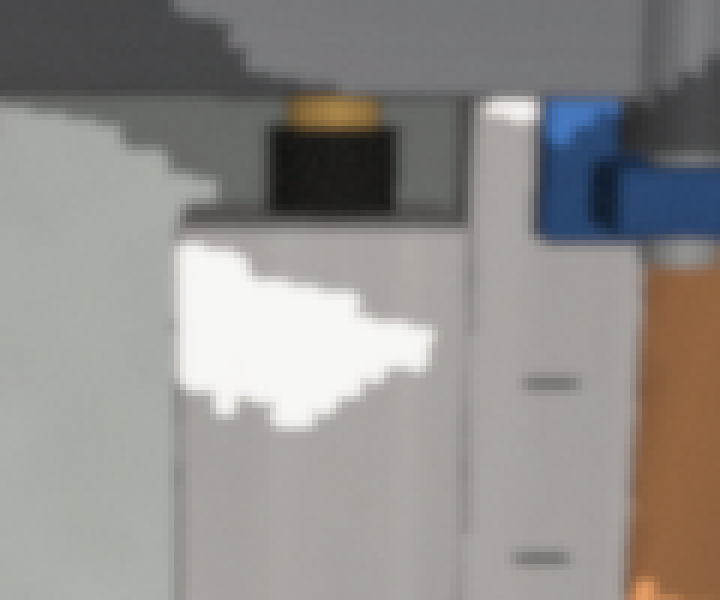

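```bash
python3 - <<'E'
from g import *
c,sn=np.cos(Q[2]),np.sin(Q[2])
def fx(W): d=W[:2]-np.array(Q[:2]); return np.round(1e3*np.array([c*d[0]+sn*d[1],-sn*d[0]+c*d[1],W[2]]),1).tolist()
for nm,p,z in [("barR front",(358,148),.048),("barR mid",(356.2,233.3),.048),("barL front",(309.7,148.3),.048),("barL mid",(309.8,256.7),.048),("tip end",(335.5,146),.031),("fence out",(386.3,150),.027),("fence out lower",(381.5,258),.027)]: print(nm,fx(atz("wrist",p,z)))
# edge fits by gray gradient on left side of bar
im=cv2.imread("pics/w12.png"); g=cv2.cvtColor(im,cv2.COLOR_BGR2GRAY).astype(int)
for r in range(155,285,16): print(r,g[r,300:320].tolist(),g[r,350:364].tolist())
E
```

```text
barR front [28.0, 99.6, 48.0]
barR mid [28.8, 45.8, 48.0]
barL front [-1.2, 99.2, 48.0]
barL mid [-1.3, 29.5, 48.0]
tip end [15.1, 99.5, 31.0]
fence out [48.8, 96.9, 27.0]
fence out lower [49.9, 20.9, 27.0]
155 [169, 168, 169, 169, 169, 169, 169, 169, 177, 207, 235, 245, 246, 247, 247, 247, 247, 247, 247, 246] [168, 167, 165, 165, 164, 164, 159, 148, 139, 151, 162, 165, 165, 165]
171 [170, 169, 169, 167, 168, 169, 168, 169, 173, 196, 231, 243, 246, 247, 247, 247, 247, 247, 247, 247] [207, 181, 167, 165, 164, 163, 160, 155, 159, 163, 166, 165, 165, 167]
187 [171, 171, 170, 171, 170, 172, 171, 169, 160, 144, 146, 157, 162, 162, 162, 162, 162, 162, 162, 162] [165, 163, 161, 162, 162, 159, 149, 142, 153, 162, 165, 165, 164, 166]
203 [171, 172, 173, 172, 173, 174, 173, 171, 163, 146, 148, 159, 164, 164, 164, 163, 164, 163, 164, 162] [163, 162, 161, 162, 160, 158, 155, 159, 163, 165, 165, 165, 164, 165]
219 [176, 176, 176, 176, 177, 175, 176, 175, 171, 178, 208, 227, 224, 196, 173, 167, 165, 165, 165, 164] [162, 160, 159, 159, 157, 150, 144, 156, 175, 195, 203, 205, 205, 202]
235 [177, 177, 178, 178, 178, 179, 180, 178, 176, 189, 222, 239, 243, 244, 243, 243, 243, 243, 243, 243] [235, 233, 233, 236, 234, 216, 184, 184, 211, 228, 235, 241, 244, 245]
251 [178, 179, 179, 179, 180, 179, 178, 179, 182, 196, 223, 238, 243, 243, 243, 243, 242, 243, 243, 243] [243, 242, 241, 239, 225, 184, 163, 165, 172, 201, 233, 243, 244, 245]
267 [178, 179, 179, 178, 177, 177, 178, 178, 178, 192, 220, 237, 242, 243, 242, 242, 242, 242, 241, 242] [241, 241, 241, 236, 218, 186, 173, 193, 227, 240, 244, 244, 245, 245]
283 [174, 175, 175, 175, 176, 176, 176, 176, 178, 185, 209, 232, 239, 241, 240, 239, 239, 239, 240, 239] [238, 238, 235, 223, 189, 170, 176, 182, 182, 189, 199, 206, 209, 209]
```

```bash
python3 - <<'E'
import cv2,numpy as np
im=cv2.imread("pics/w10.png"); cv2.imwrite("pics/w10c.png",cv2.resize(im[100:200,280:400],None,fx=6,fy=6,interpolation=0))
g=cv2.cvtColor(im,cv2.COLOR_BGR2GRAY)
for r in range(10,200,15): print(r,g[r,280:294].tolist(),g[r,336:356].tolist())
E
```

```text
10 [98, 106, 131, 154, 183, 218, 228, 225, 213, 217, 233, 239, 241, 241] [241, 241, 240, 239, 239, 238, 237, 238, 237, 229, 201, 159, 143, 146, 148, 156, 185, 222, 234, 235]
25 [103, 145, 206, 235, 242, 243, 242, 243, 242, 242, 242, 241, 241, 242] [241, 241, 241, 240, 240, 239, 239, 238, 236, 224, 193, 160, 149, 149, 150, 151, 165, 197, 225, 234]
40 [98, 102, 116, 150, 196, 231, 242, 244, 243, 243, 243, 243, 243, 243] [242, 242, 241, 240, 240, 239, 239, 240, 235, 216, 175, 153, 150, 149, 151, 151, 155, 176, 215, 231]
55 [98, 97, 107, 131, 150, 158, 161, 159, 158, 158, 157, 156, 157, 161] [242, 242, 242, 242, 241, 240, 240, 240, 235, 208, 163, 147, 150, 154, 175, 207, 220, 224, 227, 233]
70 [100, 100, 104, 118, 140, 156, 160, 160, 159, 158, 159, 158, 157, 157] [243, 242, 242, 242, 241, 241, 241, 240, 233, 207, 164, 149, 151, 154, 167, 199, 228, 236, 238, 238]
85 [122, 103, 97, 105, 132, 153, 160, 161, 161, 161, 160, 159, 159, 158] [244, 243, 243, 242, 242, 241, 241, 238, 226, 195, 166, 154, 152, 152, 158, 185, 223, 236, 238, 238]
100 [166, 166, 164, 156, 146, 150, 158, 162, 162, 162, 
[... 473 characters left out ...]
145 [171, 170, 170, 170, 172, 193, 229, 241, 244, 245, 245, 245, 245, 245] [215, 179, 162, 159, 159, 157, 157, 148, 144, 146, 152, 156, 169, 201, 229, 236, 235, 231, 227, 227]
160 [168, 168, 169, 167, 166, 181, 222, 240, 244, 245, 245, 245, 245, 245] [245, 245, 245, 244, 243, 243, 239, 222, 178, 155, 154, 154, 155, 156, 158, 158, 158, 157, 154, 154]
175 [169, 169, 168, 168, 168, 168, 179, 203, 218, 219, 219, 217, 216, 215] [213, 212, 210, 209, 205, 189, 165, 154, 153, 154, 155, 156, 156, 155, 153, 153, 154, 153, 152, 152]
190 [170, 170, 169, 170, 169, 169, 169, 167, 159, 144, 132, 125, 116, 110] [102, 100, 101, 95, 85, 92, 122, 144, 153, 155, 155, 156, 154, 155, 153, 153, 153, 153, 152, 152]
```

View pics/w10c.png

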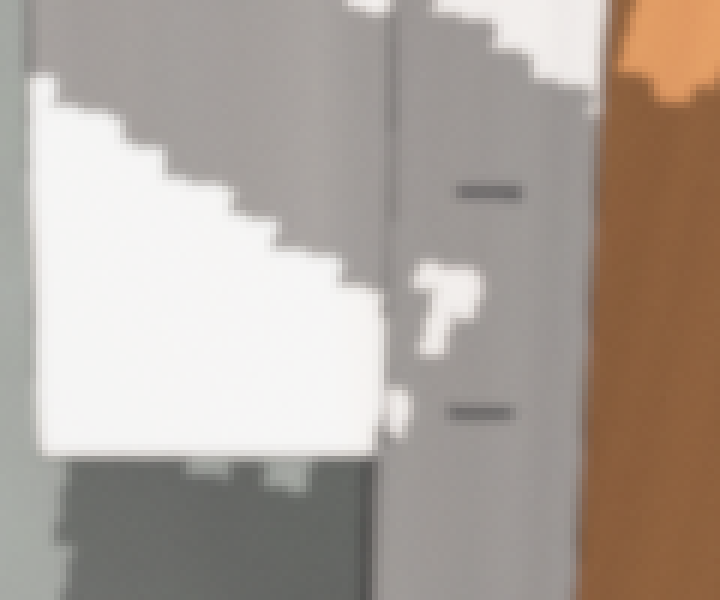

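```bash
python3 - <<'E'
from g import *
rel(); cv2.imwrite("pics/s13.png",manip.get_image("scene")); print(manip.sign_off())
E
```

```text
t 22.80 fixt TCP mm [6.4 43.0 140.5] yaw-fix 0.39deg tilt 1.46 Ffix [0.1 0.2 0.0] w -0.0
the job is handed in; nothing more can be done
None
```

View pics/s13.png

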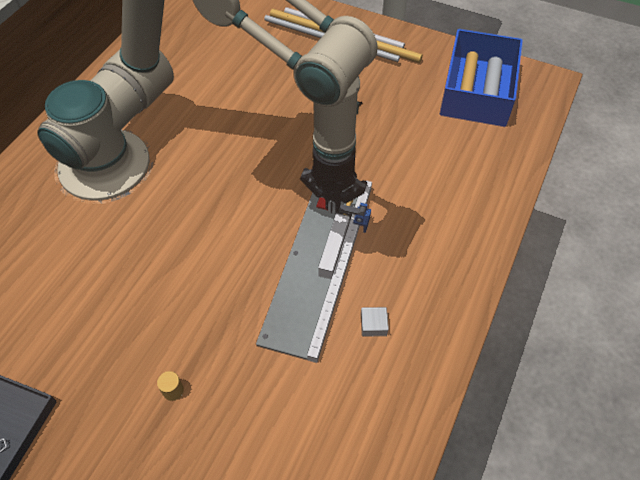

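The job is handed in at 22.8 s, with no step failing that I could see.

**What I did:**
- I pushed the flag down and pressed it onto its end stop with about 10 N. Its top stayed at z = 48.9 mm under that load.
- I pushed the bar against the fence with about 6 N, then slid it along the fence from behind onto the rubber tip.
- I held the tip for about 2 s. The wrist read 10.5–12.8 N, which is roughly 9–11 N at the tip once the bar's friction is taken off; that friction is an estimate.
- I backed off in sub-millimetre steps until the force was near zero, then lifted clear.

**What the last checks showed:**
- **Flag:** it is down.
- **Tip contact:** the wrist picture from above shows the tip meeting the bar's end face, both at about fixture y = 99.5 mm. Contact was judged only from the pictures and the force readings, because I did not touch it again after release.
- **Flush with the fence:** the seam between bar and fence looks even along the bar. Different edge readings disagree by about 1 mm or 0.8°, which I put down to calibration error. I did not press the bar sideways again after release.
- **Bystanders:** I never went near them. The brass offcut and steel block stand where they were in the final picture; the arm hides the oil bottle there.

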